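Set out the pile of kit on its stations

ROBOT

A 6-joint arm with a two-finger parallel gripper is mounted at the origin on the work surface. World frame = base frame: x ahead of the robot, y to its left, z up, the work surface at z = 0. Lengths are in m, angles in rad, forces in N, time in s.
With the tool pointing down it reaches from about 0.375 to 0.9 m from the base axis. Payload 3.1 kg.
Tool frame: the origin (TCP) lies between the finger pads; the fingertips stand 22 mm ahead of it and the grasp point (between the pads) lies 3 mm ahead of it; z points along the fingers, y is the line along which they close (so a half turn about z gives the same grasp; the last joint's range is limited). The gripper opens to 87 mm and grips with 3 to 60 N. Pads are 19 mm wide; open, the fingers measure 117 mm over their backs; the gripper's body (75 mm by 190 mm) begins 51 mm behind the grasp point.
Start: joints at [0.977, 0.527, 1.433, -0, 1.181, -0.178], TCP at [0.252, 0.572, 0.245] pointing down, gripper open.
Joint ranges: [-3.08, 3.08], [-0.75, 2.2], [0.22, 2.44], [-1.43, 4.57], [0, 2.65], [-2.85, 2.85]. Speed limits (rad/s): [2.79, 2.79, 3.14, 3.14, 3.14, 3.14].

INTERFACE

Orientations are given as a unit quaternion [x, y, z, w].
In Python, from rig import robot gives the robot as it stands.
- The arm moves only by the tool move_arm, never from a script. Its argument "series" is text: rows parted by semicolons, each of 6 numbers parted by spaces: the shift along the tool's x, y, z in mm, then the turn, a rotation vector about the tool's x, y, z in degrees. In form: dx dy dz ax ay az; .... A call has 1 to 8 rows; each row is the pose to reach, as a shift and turn from the pose commanded when the call began, along the tool's axes at that moment; what a row does not reach only later rows make up. A row lasts 1/12 s, in which the tool goes at most 41.7 mm and 7.16 degrees, less where a joint would pass 70% of its speed; a pose out of reach is approached as far as the arm can. A call with a gripper value outside its range is refused whole. "jaw" is the opening, from 0 (shut) to 1 (fully open), set as the call begins (left out, the last holds). The fingers move at their own pace and stop on an object; "newtons" is the grip in N (left out, the last holds). Time passes only in rows, so rows that repeat a pose let the fingers close. It gives the time, the measured TCP pose, the force, the opening and the grip force at its end, in the units of the state.
- robot.get_obs(): the state, without advancing time (a new reading comes with each control period).
- robot.camera(name): name is "scene" or "top" or "wrist"; returns a dict with "img" (480x640x3 uint8, red, green, blue), "mtx" (3x3 intrinsics, pixels), "world_to_cam" (4x4, takes a point from world to camera coordinates). Camera axes: x right, y down, z forward; pixel columns grow to the right and rows downward; lengths in m; the calibration is good to about 2 mm. A picture is of the moment at which its call begins. There is no depth.
- robot.hand_in(): hands the job in; it is judged then, once.
Trained networks look in a picture, given as the dict that the camera call returned (one of the last four; its "shot" number tells which), for a name from the list of things; names that differ only in an ending like _2 or _b are one class to them, and where a whole thing is asked for, a point or a joint stands for the part that bears it (a point fixed in the world has none). Each returns a list of dicts, best first, with "p" (0 to 1); they miss things now and then, are a little off and sometimes report something else, mostly with a low value. They report only what shows in the picture. A call takes as long as a camera call. They do not tell look-alikes from the thing itself.
- robot.search_frame(picture, thing): "xyz" ([x, y, z] in m, in world coordinates, good to about 4 mm: the middle of the surface that is visible of it).
- robot.tip_of(picture, thing): "xyz" ([x, y, z] in m, in world coordinates, good to about 4 mm: a listed point, or the origin of a listed thing).
The state is a dict: "time": time; "q": joint angles; "joint_velocities": joint speeds; "joint_torque": joint torques, N m; "position": TCP position; "tool_rot": TCP orientation; "ft_force": force on the tool from outside, world axes, zero at the start; "moment": the same for the moment, N m; "grip_width": finger opening in m; "grip_force": force on a finger pad.
Only numpy, scipy, OpenCV 4.12 (cv2) and the standard library are available. Lean on these libraries where they do the work, as an engineer would, in place of code of your own. Each camera call takes 0.05 s, during which the arm holds its last target. There are 200 camera calls.

TASK

The kit for the next test was carried to the bench in one pile. Take the pile apart from the top, one piece at a time, and put each piece down gently, right way up, in the middle of its station: first the weighing bottle on the balance pan, then the Petri dish on the window of the light box, then the porcelain spot plate lengthwise on the bench pad, and last the aluminium vial block on the top of the hotplate, square to its edges. Leave the rack of vials and the beaker where they stand.

Things in the scene. Friction and masses are not known exactly. Their poses are not given: they have to be found in the camera images.
- wbottle_mid (a point): Weighing bottle, the top piece of the pile: a small upright clear glass cylinder 34 mm across and 40 mm tall, including its frosted lid, with a 14 mm wide knob on the lid that ends 52 mm above the bottle's foot. It stands on the Petri dish. The point is on its axis, 20 mm above its foot; z is up. About 55 g.
- dish_mid (a point): Lidded glass Petri dish, second in the pile: a flat disc 50 mm across and 16 mm tall with a thin amber layer inside; lid and dish move as one. It lies on the spot plate. The point is its centre, 8 mm above its underside; z is up. About 45 g.
- spotplate_mid (a point): White porcelain spot plate, third in the pile: a slab 86 mm long (its x) by 52 mm wide (its y) by 14 mm thick with two rows of four round wells in its top. It lies on the vial block, its long side roughly along the block's. The point is its centre, 7 mm above its underside; z is up. About 130 g.
- block_mid (a point): Dark grey anodised aluminium vial block, the bottom of the pile, on the bench: 104 mm long (its x) by 60 mm wide (its y) by 32 mm tall, two rows of four 17 mm holes in its top. The point is its centre, 16 mm above its underside; z is up. About 0.4 kg.
- pan_top (a point): Laboratory balance, fixed, white, 140 mm wide, with a round steel pan 112 mm across. The point is the middle of the pan's upper face, 52 mm above the bench. Its z is up and its x points to the display end of the housing, which is lower than the pan and reaches 130 mm from the point; the housing is 70 mm to either side (y) and ends 70 mm behind.
- window_top (a point): Light box, fixed: a flat aluminium case 126 mm (x) by 150 mm (y) with a white window of 100 mm by 124 mm. The point is the middle of the window's upper face, 23 mm above the bench. z is up.
- pad_top (a point): Blue absorbent bench pad, fixed to the bench: 112 mm (x) by 160 mm (its long side, y), 1.5 mm thick. The point is the middle of its upper face. Lengthwise means the spot plate's long side along the pad's long side.
- hotplate_top (a point): Hotplate stirrer, fixed, blue housing with a square white ceramic top of 124 mm by 124 mm, edges along its x and y; it is cold. The point is the middle of the top's upper face, 78 mm above the bench. Its x points to the end with the two knobs, which reaches 150 mm from the point and is lower than the top.
- vialrack: Bystander: white plastic rack, 56 mm (x) by 136 mm (y), with eight black-capped vials, 66 mm tall in all. Loose. The origin is the middle of its underside.
- beaker: Bystander: small glass beaker, 53 mm across and 68 mm tall, with a thin steel spatula leaning in it to 91 mm. Loose. The origin is the middle of its underside.
Mind the look-alikes: they are no part of the job. What is shaped like the part that bears dish_mid but green or turquoise is not meant.

How it is judged:
On the way, in this order (a step that is already met when the one before it is completed fails the run):
1. the weighing bottle stands released in the middle of the balance pan (horizontal distance between wbottle_mid and pan_top below 0.015 m and z of wbottle_mid in the frame of pan_top between 0.016 and 0.024 m and angle between wbottle_mid's own z axis and vertical below 0.1 rad and contact force between the fingers and wbottle below 0.1 N and linear speed of wbottle below 0.02 m/s), for 0.2 s.
2. then the Petri dish lies released in the middle of the light box's window (horizontal distance between dish_mid and window_top below 0.015 m and z of dish_mid in the frame of window_top between 0.004 and 0.012 m and angle between dish_mid's own z axis and vertical below 0.1 rad and contact force between the fingers and dish below 0.1 N and linear speed of dish below 0.02 m/s), for 0.2 s.
3. then the spot plate lies released in the middle of the pad, lengthwise (horizontal distance between spotplate_mid and pad_top below 0.015 m and z of spotplate_mid in the frame of pad_top between 0.003 and 0.011 m and angle between spotplate_mid's own z axis and vertical below 0.1 rad and angle between the x axis of spotplate_mid and the y axis of pad_top, either way round below 0.26 rad and contact force between the fingers and spotplate below 0.1 N and linear speed of spotplate below 0.02 m/s), for 0.2 s.
4. then the vial block lies released, square in the middle of the hotplate's top (horizontal distance between block_mid and hotplate_top below 0.012 m and z of block_mid in the frame of hotplate_top between 0.012 and 0.02 m and angle between block_mid's own z axis and vertical below 0.1 rad and (angle between the x axis of block_mid and the x axis of hotplate_top, either way round below 0.26 rad or angle between the x axis of block_mid and the y axis of hotplate_top, either way round below 0.26 rad) and contact force between the fingers and block below 0.1 N and linear speed of block below 0.02 m/s), for 0.2 s.
At the end, for the whole second after the job is handed in: All four released, at rest and upright (0.1 rad) at the middle of their stations: weighing bottle on the pan, dish on the window, spot plate on the pad (each within 15 mm), block on the hotplate (12 mm); plate lengthwise and block square within 15 degrees (all of step 1 and all of step 2 and all of step 3 and all of step 4); the robot touches nothing.
It fails at once if the rack of vials or the beaker was moved by more than 15 mm (distance of any of vialrack, beaker from where it was at the start of the episode above 0.015 m).
It fails at once if the weighing bottle, the dish or the spot plate was pressed hard on its station (contact force between wbottle and balance above 40 N or contact force between dish and lightbox above 40 N or contact force between spotplate and pad above 40 N).
It fails at once if a piece was dropped: fell faster than 0.5 m/s (about 13 mm) while not held ((contact force between the fingers and wbottle below 0.05 N and linear speed of wbottle above 0.5 m/s) or (contact force between the fingers and dish below 0.05 N and linear speed of dish above 0.5 m/s) or (contact force between the fingers and spotplate below 0.05 N and linear speed of spotplate above 0.5 m/s) or (contact force between the fingers and block below 0.05 N and linear speed of block above 0.5 m/s)).
It also fails if it takes over 128 s, if anything falls off the work surface, if the arm or the gripper's body presses on something with over 40 N, if the wrist force passes 120 N, or if a joint passes its speed limit or range.

## Working session

There is one attempt and no reset: what is moved stays moved. The work goes in short steps, Python scripts to look and compute and a tool call to move; the robot and the scene stay as the last step left them, time stands still between calls to the robot, and variables do not carry over. Pictures are saved under pics/ and viewed, at most 14 in all, crops included, and the job is handed in when it is done.

Besides the shell and the picture viewer there is one more tool, called after ">>>" as name(argument=value, ...), one argument or row to a line, values as JSON. move_arm: Moves the arm, as the interface text tells. Its arguments: {"type":"object","properties":{"series":{"type":"string"},"jaw":{"type":"number"},"newtons":{"type":"number"}},"required":["series"]}

```bash
mkdir -p pics; ls
cat > h.py <<'E'
import numpy as np, cv2
from rig import robot
def snap(n,f=None):
    p=robot.camera(n)
    if f: cv2.imwrite('pics/'+f,p['img'][:,:,::-1])
    return p
def proj(p,X):
    c=p['world_to_cam']@np.append(X,1); u=p['mtx']@c[:3]; return u[:2]/u[2]
def ray(p,uv,z):
    M=np.array(p['world_to_cam']);R=M[:3,:3];t=M[:3,3];o=-R.T@t
    d=R.T@np.linalg.inv(p['mtx'])@np.array([uv[0],uv[1],1.]); return o+d*(z-o[2])/d[2]
E
python3 - <<'E'
from h import *
for c in ['top','scene']:
    p=snap(c,c+'0.png')
    for t in ['wbottle_mid','dish_mid','spotplate_mid','block_mid','pan_top','window_top','pad_top','hotplate_top','vialrack','beaker']:
        print(c,t,[(np.round(r['xyz'],3).tolist(),round(r['p'],2),proj(p,r['xyz']).round().tolist()) for r in robot.tip_of(p,t)[:3]])
o=robot.get_obs();print(o['position'],o['tool_rot'],o['time'])
E
```

```text
pics
top wbottle_mid [([0.451, -0.023, 0.08], 0.67, [329.0, 267.0])]
top dish_mid [([0.385, 0.086, 0.01], 0.94, [276.0, 302.0]), ([0.357, -0.064, 0.005], 0.9, [347.0, 316.0]), ([0.419, -0.138, 0.012], 0.75, [382.0, 287.0])]
top spotplate_mid [([0.454, -0.019, 0.035], 0.63, [326.0, 268.0])]
top block_mid [([0.459, -0.018, 0.019], 0.59, [326.0, 267.0])]
top pan_top [([0.483, 0.379, 0.048], 0.76, [133.0, 251.0]), ([0.304, -0.269, 0.004], 0.33, [445.0, 343.0])]
top window_top []
top pad_top [([0.65, 0.125, 0.002], 0.87, [262.0, 182.0])]
top hotplate_top [([0.465, -0.404, 0.078], 0.71, [518.0, 262.0])]
top vialrack [([0.303, -0.264, 0.005], 0.78, [443.0, 343.0])]
top beaker [([0.285, 0.262, -0.001], 0.76, [190.0, 349.0])]
scene wbottle_mid [([0.452, -0.024, 0.078], 0.94, [301.0, 234.0])]
scene dish_mid [([0.355, -0.066, 0.006], 0.73, [272.0, 220.0]), ([0.461, -0.027, 0.051], 0.67, [301.0, 245.0]), ([0.383, 0.087, 0.006], 0.59, [343.0, 215.0])]
scene spotplate_mid [([0.456, -0.018, 0.04], 0.58, [305.0, 245.0])]
scene block_mid [([0.461, -0.023, 0.018], 0.9, [303.0, 253.0])]
scene pan_top [([0.479, 0.381, 0.049], 0.87, [488.0, 208.0])]
scene window_top [([0.645, -0.12, 0.027], 0.82, [277.0, 345.0])]
scene pad_top [([0.648, 0.122, 0.001], 0.71, [399.0, 319.0])]
scene hotplate_top [([0.464, -0.401, 0.076], 0.73, [107.0, 286.0]), ([0.28, 0.268, 0.003], 0.29, [402.0, 165.0])]
scene vialrack [([0.306, -0.269, -0.0], 0.95, [178.0, 224.0])]
scene beaker []
[0.25242044 0.57173828 0.24453913] [ 2.06387973e-01  9.78470237e-01 -7.49125642e-06  1.43753558e-05] 1.1
```

View pics/top0.png

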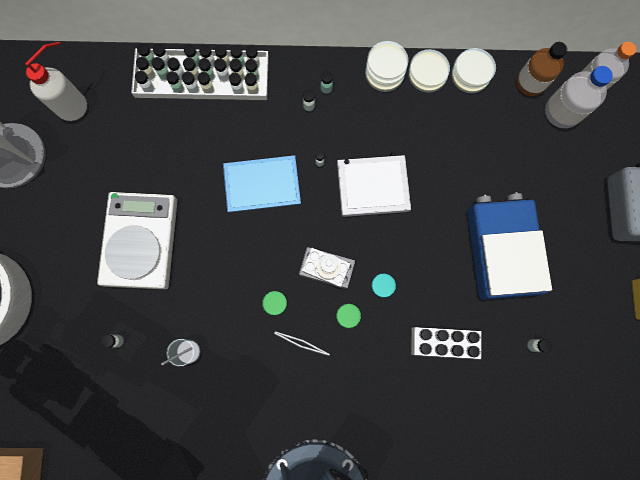

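View pics/scene0.png

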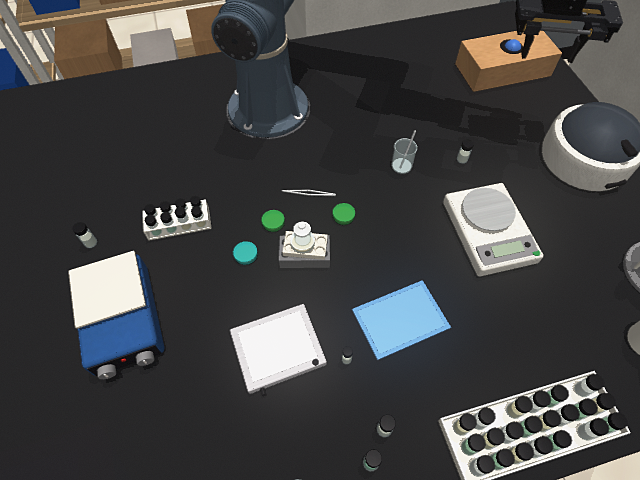

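Top view: the pile is at (327,267), pan at (133,252), pad at (262,183), light box at (374,185) and hotplate top at (517,263). The green and turquoise discs are decoys. The scene view agrees. Next I fit the stations and work out the move to a spot above the pile.

```bash
cat >> h.py <<'E'
from scipy.spatial.transform import Rotation as Ro
def state():
    o=robot.get_obs(); R=Ro.from_quat(o['tool_rot']).as_matrix()
    return o,R
def plan(x,y,z,yawy=None):
    """shift in tool mm and az deg; yawy = world angle (deg) of tool y line (mod 180)"""
    o,R=state(); d=R.T@(np.array([x,y,z])-o['position'])*1000
    cur=np.degrees(np.arctan2(R[1,1],R[0,1])); az=0
    if yawy is not None: az=-((yawy-cur+90)%180-90)
    print('plan',d.round(1),'az',round(az,1),'cur yaw y',round(cur,1),'q6',o['q'][5].round(2),'t',round(o['time'],2),'tilt',R[:,2].round(3))
def blob(p,mask,z,near=None):
    n,l,s,c=cv2.connectedComponentsWithStats(mask.astype(np.uint8))
    i=min(range(1,n),key=lambda i:np.hypot(*(c[i]-near))+(1e3 if s[i,4]<150 else 0))
    cs=max(cv2.findContours((l==i).astype(np.uint8),0,1)[0],key=cv2.contourArea)[:,0,:]
    w=np.array([ray(p,uv,z)[:2] for uv in cs])*1000
    return cv2.minAreaRect(w.astype(np.float32))
E
python3 - <<'E'
from h import *
for c,N in [('top',dict(pad=(262,183),win=(374,185),hot=(517,263),pan=(133,252))),('scene',dict(pad=(400,320),win=(277,347),hot=(107,290),pan=(488,209)))]:
    p=snap(c); I=p['img'].astype(int); r,g,b=I[...,0],I[...,1],I[...,2]
    for k,uv in N.items(): print(c,k,'px',I[uv[1],uv[0]])
    wh=(I.min(2)>200)
    print(' pad',blob(p,(b>r+60)&(g>120)&(b>180),.0015,N['pad']))
    print(' box',blob(p,I.min(2)>170,.023,N['win']))
    print(' win',blob(p,I.min(2)>235,.023,N['win']))
    print(' hot',blob(p,I.min(2)>185,.078,N['hot']))
    m=(abs(I-I[N['pan'][1],N['pan'][0]]).max(2)<22)
    print(' pan',blob(p,m,.052,N['pan']))
plan(.445,-.022,.32,70)
E
```

```text
top pad px [161 218 246]
top win px [245 245 248]
top hot px [244 244 239]
top pan px [218 220 221]
 pad ((647.2776489257812, 125.39119720458984), (111.29842376708984, 159.96023559570312), 7.719343185424805)
 box ((641.0955200195312, -120.81500244140625), (124.12885284423828, 148.2156219482422), 5.152482986450195)
 win ((644.7735595703125, -115.49002075195312), (115.96880340576172, 135.802001953125), 5.920352935791016)
 hot ((465.50189208984375, -402.2499694824219), (122.75785827636719, 122.6549301147461), 5.244006156921387)
 pan ((482.1680908203125, 381.70941162109375), (110.29161071777344, 109.68253326416016), 3.9571521282196045)
scene pad px [144 200 237]
scene win px [246 245 245]
scene hot px [247 243 231]
scene pan px [198 199 198]
 pad ((646.6224975585938, 126.04963684082031), (111.12773895263672, 158.9606170654297), 7.684328079223633)
 box ((642.59765625, -120.20564270019531), (123.62899780273438, 148.0289764404297), 5.2264885902404785)
 win ((647.0140991210938, -118.93704986572266), (111.00331115722656, 126.8445816040039), 5.722343444824219)
 hot ((466.57421875, -401.3174743652344), (122.49958801269531, 122.41229248046875), 5.25918436050415)
 pan ((481.0300598144531, 380.6532897949219), (108.61005401611328, 108.91487121582031), 68.11011505126953)
plan [-416.  -465.4  -75.4] az -3.8 cur yaw y 66.2 q6 -0.18 t 1.2 tilt [ 0. -0. -1.]
```

Both cameras agree on the stations to about 1 mm: pan (482,381), box (642,-120.5), pad (647,125.7) at yaw 7.7°, hotplate (466,-402) at yaw 5.2°. Now moving above the pile.

>>> move_arm(
  series="-208 -233 -75 0 0 -4; -208 -233 -75 0 0 -4; -208 -233 -75 0 0 -4; -208 -233 -75 0 0 -4; -208 -233 -75 0 0 -4; -208 -233 -75 0 0 -4; -208 -233 -75 0 0 -4; -208 -233 -75 0 0 -4",
  jaw=1,
)

```text
time: 1.87
position: [0.3491, 0.272, 0.3205]
tool_rot: [0.173, 0.985, -0.0, 0.001]
ft_force: [0.4, 0.1, -0.4]
grip_width: 0.0866
grip_force: 0.0
```

Run:
```python
from h import *
plan(.445,-.022,.32,70)
```

```text
plan [-190.1 -243.9    0.8] az 0.1 cur yaw y 70.1 q6 -0.81 t 1.87 tilt [ 0.001 -0.    -1.   ]
```

>>> move_arm(
  series="-190 -244 0 0 0 0; -190 -244 0 0 0 0; -190 -244 0 0 0 0; -190 -244 0 0 0 0; -190 -244 0 0 0 0; -190 -244 0 0 0 0; -190 -244 0 0 0 0; -190 -244 0 0 0 0",
)

```text
time: 2.53
position: [0.4466, -0.0241, 0.3201]
tool_rot: [0.174, 0.985, -0.001, 0.002]
ft_force: [0.8, 0.8, 0.8]
grip_width: 0.087
grip_force: 0.0
```

Run:
```python
from h import *
p=snap('wrist','w1.png')
for t in ['wbottle_mid','dish_mid','spotplate_mid','block_mid']:
    print(t,[(np.round(r['xyz'],3).tolist(),round(r['p'],2),proj(p,r['xyz']).round().tolist()) for r in robot.tip_of(p,t)[:3]])
plan(.455,-.022,.2,70)
```

```text
wbottle_mid [([0.456, -0.025, 0.082], 0.62, [315.0, 211.0])]
dish_mid [([0.42, -0.142, 0.008], 0.95, [204.0, 202.0]), ([0.452, -0.023, 0.053], 0.83, [315.0, 201.0]), ([0.36, -0.066, 0.006], 0.76, [247.0, 125.0])]
spotplate_mid []
block_mid [([0.648, 0.123, 0.001], 0.21, [484.0, 302.0])]
plan [-11.8   0.5 119.4] az 0.2 cur yaw y 70.2 q6 -1.52 t 2.78 tilt [-0.001  0.001 -1.   ]
```

View pics/w1.png

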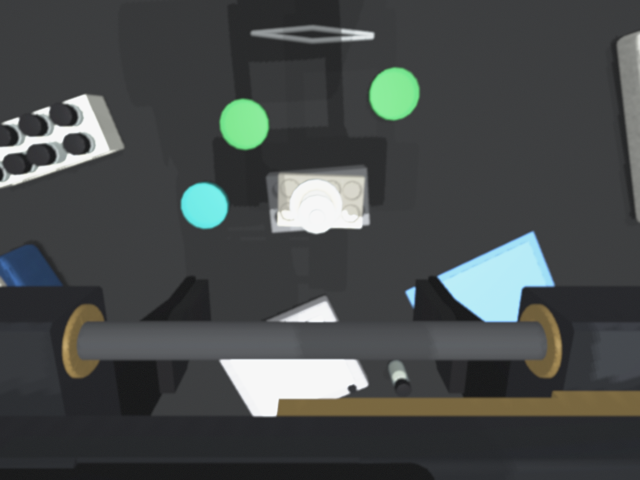

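Run:
```python
from h import *
I=cv2.imread('pics/w1.png')[150:250,250:390]
cv2.imwrite('pics/w1c.png',cv2.resize(I,None,fx=5.7,fy=5.7,interpolation=cv2.INTER_CUBIC))
```

```text
(no output)
```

View pics/w1c.png

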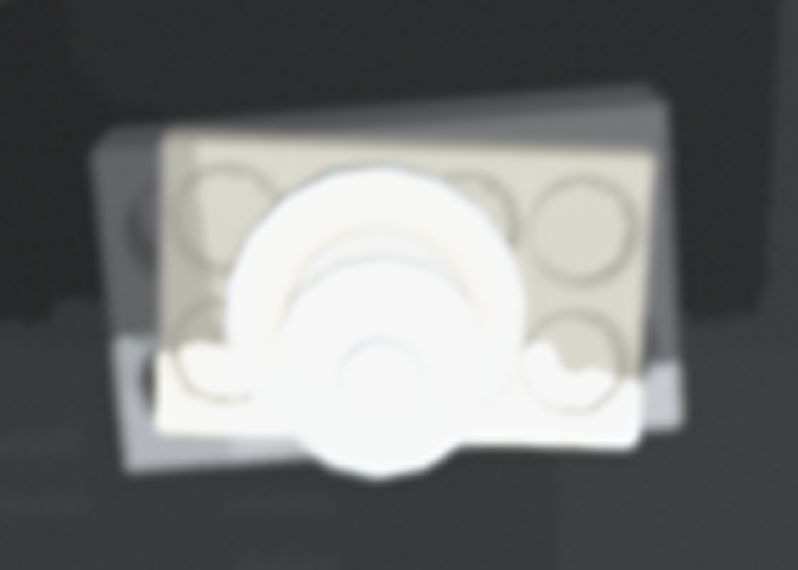

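Run:
```python
from h import *
p=snap('wrist')
f=lambda q,z:ray(p,np.array(q)/5.7+[250,150]-.4,z)[:2]*1000
print('knob',f((380,375),.114),'lid',f((381,367),.102),'dish',f((376,313),.062), 'rad',np.linalg.norm(f((228,313),.062)-f((525,313),.062)))
for n,z,C in [('plate',.046,[(160,135),(655,152),(637,448),(157,430)]),('block',.032,[(93,145),(668,97),(683,430),(127,470)])]:
    w=np.array([f(c,z) for c in C]); e=w[1]-w[0]; g=w[2]-w[3]; h=w[3]-w[0];k=w[2]-w[1]
    L=np.linalg.norm; A=lambda v:round(np.degrees(np.arctan2(v[1],v[0])),1)
    print(n,w.mean(0),'len',L(e),L(g),'wid',L(h),L(k),'ang',A(e),A(g),A(h),A(k))
plan(.455,-.023,.2,-20)
```

```text
knob [449.30119306 -16.37622263] lid [450.77222339 -16.58581491] dish [450.16558435 -16.75917649] rad 50.76142276394128
plate [451.54861849 -12.10203378] len 86.39226068290428 86.69956934838135 wid 52.99946129354687 53.39481658287968 ang 68.3 68.0 -21.6 -21.3
block [452.64611102 -14.14929682] len 103.74123273888857 104.11301783905667 wid 60.865882664744205 61.774912695705375 ang 75.0 74.5 -15.5 -15.1
plan [-12.3  -0.8 119.4] az -89.8 cur yaw y 70.2 q6 -1.52 t 2.83 tilt [-0.001  0.001 -1.   ]
```

Run:
```python
from h import *
for c,uv in [('top',(384,286)),('wrist',(204,204)),('wrist',(204,204))]:
    p=snap(c,'w2.png'); I=p['img'].astype(int)
    m=(I[...,1]>I[...,0]+70)&(I[...,2]>150)
    m[:, 400:]=0
    b=blob(p,m,.016,uv) ; print(c,b, state()[0]['position'], state()[0]['joint_velocities'].round(4))
p=snap('wrist'); 
print(proj(p,[.450,-.0165,.062]),proj(p,[.452,-.023,.062]))
I=p['img'];cv2.imwrite('pics/w2c.png',cv2.resize(I[150:250,250:390,::-1],None,fx=5.7,fy=5.7,interpolation=cv2.INTER_CUBIC))
p=snap('top'); I=p['img']
for q in [(.450,-.0165,.114),(.452,-.023,.114)]: print(proj(p,q))
cv2.imwrite('pics/t2c.png',cv2.resize(I[235:300,285:370,::-1],None,fx=9,fy=9,interpolation=cv2.INTER_CUBIC))
```

```text
top ((413.3489074707031, -148.72608947753906), (22.769432067871094, 46.70676040649414), 37.705360412597656) [ 0.44385868 -0.01803838  0.31951523] [ 0.0049 -0.0002 -0.0031 -0.0026 -0.0044 -0.0028]
wrist ((422.50347900390625, -140.35171508789062), (49.655086517333984, 49.02116012573242), 70.31416320800781) [ 0.4439584  -0.01802228  0.31957248] [ 0.0026 -0.0016 -0.0051  0.0003 -0.0024 -0.0018]
wrist ((422.21514892578125, -140.25291442871094), (49.1287956237793, 50.432315826416016), 67.00057983398438) [ 0.44408664 -0.01808386  0.3196371 ] [-0.0032  0.0014 -0.0065 -0.0004 -0.0013 -0.002 ]
[315.25557459 203.93651754] [309.66903601 208.0343088 ]
[326.03728072 264.71399278]
[329.41044266 263.72887348]
```

View pics/w2c.png

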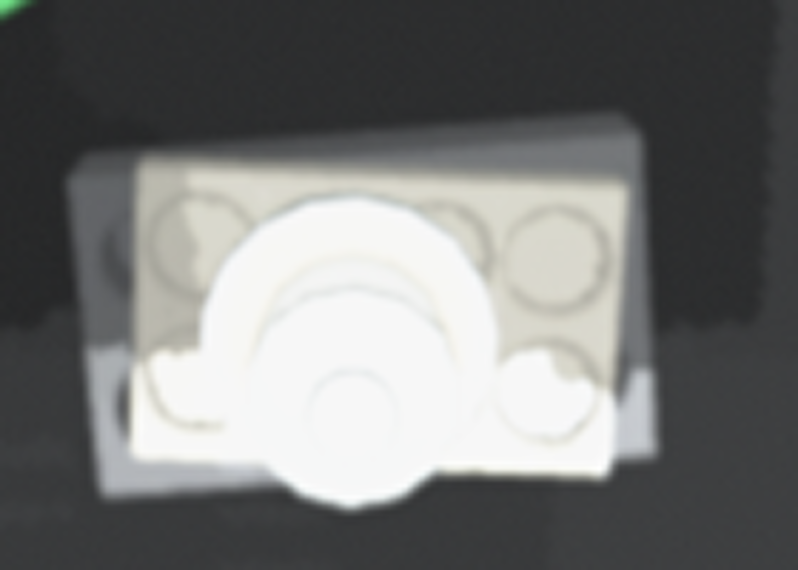

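The arm was still settling in the first frame. In this settled crop the knob is at (352,407), the dish centre at (348,343), and the plate and block corners are sharp.

Run:
```python
from h import *
p=snap('wrist')
f=lambda q,z:ray(p,np.array(q)/5.7+[250,150]-.4,z)[:2]*1000
print('knob',f((352,407),.114),'lid',f((353,398),.102),'dish',f((348,343),.062), 'rad',np.linalg.norm(f((200,343),.062)-f((497,343),.062)))
for n,z,C in [('plate',.046,[(134,163),(627,182),(610,477),(131,457)]),('block',.032,[(67,175),(640,130),(656,457),(100,496)])]:
    w=np.array([f(c,z) for c in C]); e=w[1]-w[0]; g=w[2]-w[3]; h=w[3]-w[0];k=w[2]-w[1]
    L=np.linalg.norm; A=lambda v:round(np.degrees(np.arctan2(v[1],v[0])),1)
    print(n,w.mean(0),'len',L(e),L(g),'wid',L(h),L(k),'ang',A(e),A(g),A(h),A(k))
plan(.452,-.023,.2,-20)
```

```text
knob [453.23997878 -21.94518442] lid [454.67869576 -22.29620773] dish [454.24595883 -23.03989526] rad 50.9739510492358
plate [455.57766118 -18.30558416] len 86.38248952664605 86.87592650536388 wid 53.21457715974858 53.62780755537036 ang 68.1 67.8 -21.7 -21.2
block [456.8553966  -20.64694075] len 103.79681305503043 104.52831064926231 wid 60.54539694465923 61.137492260513284 ang 74.8 74.5 -15.7 -15.0
plan [ -8.6  -1.6 119.7] az -89.7 cur yaw y 70.3 q6 -1.52 t 3.13 tilt [ 0. -0. -1.]
```

>>> move_arm(
  series="-9 0 60 0 0 0; -11 0 120 0 0 0; -11 0 160 0 0 0; -11 0 160 0 0 0; -11 0 160 0 0 0; -11 0 160 0 0 0; -11 0 160 0 0 0; -11 0 160 0 0 0",
)

```text
time: 3.8
position: [0.4567, -0.0235, 0.1619]
tool_rot: [0.172, 0.985, -0.0, 0.003]
ft_force: [0.2, 0.3, -0.2]
grip_width: 0.0871
grip_force: 0.0
```

Run:
```python
from h import *
plan(.4542,-.0222,.089,70)
```

```text
plan [ 3.1  0.3 72.9] az 0.2 cur yaw y 70.2 q6 -1.52 t 3.8 tilt [ 0.005 -0.002 -1.   ]
```

>>> move_arm(
  series="0 0 35 0 0 0; 0 0 55 0 0 0; 0 0 68 0 0 0; 0 0 70 0 0 0; 0 0 70 0 0 0; 0 0 70 0 0 0",
)

```text
time: 4.3
position: [0.4563, -0.0235, 0.0913]
tool_rot: [0.172, 0.985, -0.0, 0.002]
ft_force: [-0.1, -0.5, -0.1]
grip_width: 0.0874
grip_force: 0.0
```

Run:
```python
from h import *
p=snap('wrist','w3.png')
plan(.4542,-.0222,.089,70)
```

```text
plan [2.4 0.5 2.3] az 0.2 cur yaw y 70.2 q6 -1.52 t 4.35 tilt [ 0.004 -0.001 -1.   ]
```

View pics/w3.png

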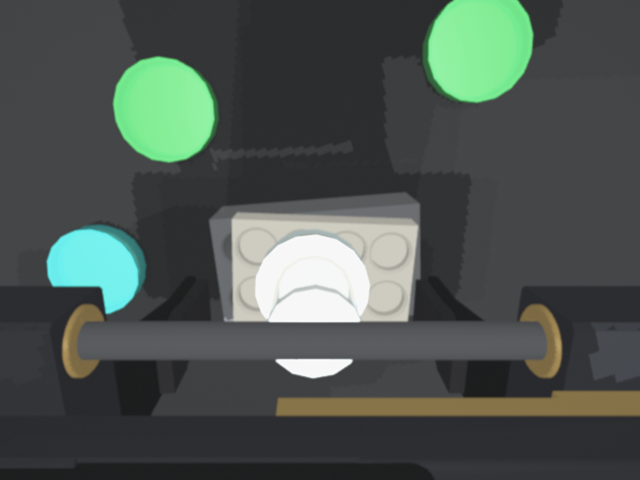

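The bottle sits centred between the fingers (column about 315). Closing.

>>> move_arm(
  series="2 0 2 0 0 0; 2 0 2 0 0 0; 2 0 2 0 0 0; 2 0 2 0 0 0; 2 0 2 0 0 0; 2 0 2 0 0 0; 2 0 2 0 0 0; 2 0 2 0 0 0",
  jaw=0.2,
  newtons=10,
)

```text
time: 5.02
position: [0.453, -0.0225, 0.0875]
tool_rot: [0.172, 0.985, 0.0, -0.0]
ft_force: [1.0, 0.5, 1.4]
grip_width: 0.0421
grip_force: 0.0
```

Run:
```python
from h import *
o=robot.get_obs();print(o['position'],o['grip_width'],o['grip_force'])
```

```text
[ 0.4530257  -0.02245788  0.08749079] 0.04212838362609227 0.0
```

>>> move_arm(
  series="0 0 0 0 0 0; 0 0 0 0 0 0; 0 0 0 0 0 0; 0 0 0 0 0 0; 0 0 0 0 0 0",
)

```text
time: 5.43
position: [0.453, -0.0224, 0.0875]
tool_rot: [0.172, 0.985, 0.0, -0.0]
ft_force: [-0.1, -0.7, -0.6]
grip_width: 0.0334
grip_force: 10.0
```

>>> move_arm(
  series="0 0 -5 0 0 0; 0 0 -15 0 0 0; 0 0 -30 0 0 0; 0 0 -60 0 0 0; 0 0 -80 0 0 0; 0 0 -80 0 0 0",
)

```text
time: 5.93
position: [0.4553, -0.023, 0.1711]
tool_rot: [0.172, 0.985, -0.0, 0.004]
ft_force: [1.3, -0.3, -0.8]
grip_width: 0.0335
grip_force: 10.0
```

Run:
```python
from h import *
plan(.4816,.3812,.165,70)
snap('scene','s3.png')
p=snap('wrist');
```

```text
plan [112.2 389.2   5.3] az 0.2 cur yaw y 70.2 q6 -1.52 t 5.93 tilt [ 0.008 -0.002 -1.   ]
```

>>> move_arm(
  series="5 17 0 0 0 0; 14 48 0 0 0 0; 24 84 0 0 0 0; 35 120 0 0 0 0; 45 156 0 0 0 0; 56 192 0 0 0 0; 66 228 0 0 0 0; 76 264 0 0 0 0",
)

```text
time: 6.7
position: [0.4697, 0.2532, 0.1659]
tool_rot: [0.172, 0.985, -0.001, -0.002]
ft_force: [0.8, -0.5, -0.4]
grip_width: 0.0332
grip_force: 10.0
```

>>> move_arm(
  series="10 35 0 0 0 0; 20 70 0 0 0 0; 29 100 0 0 0 0; 34 118 0 0 0 0; 36 125 0 0 0 0; 36 125 0 0 0 0; 36 125 0 0 0 0; 36 125 0 0 0 0",
)

```text
time: 7.37
position: [0.479, 0.3797, 0.1667]
tool_rot: [0.173, 0.985, -0.001, -0.001]
ft_force: [0.0, -0.6, -0.8]
grip_width: 0.034
grip_force: 10.0
```

Run:
```python
from h import *
plan(.4816,.3812,.081,70)
p=snap('scene','s3.png')
cv2.imwrite('pics/s3c.png',cv2.resize(p['img'][120:300,420:570,::-1],None,fx=3,fy=3))
```

```text
plan [-2.1  2.5 85.7] az 0.1 cur yaw y 70.1 q6 -0.74 t 7.37 tilt [-0.002 -0.002 -1.   ]
```

View pics/s3c.png

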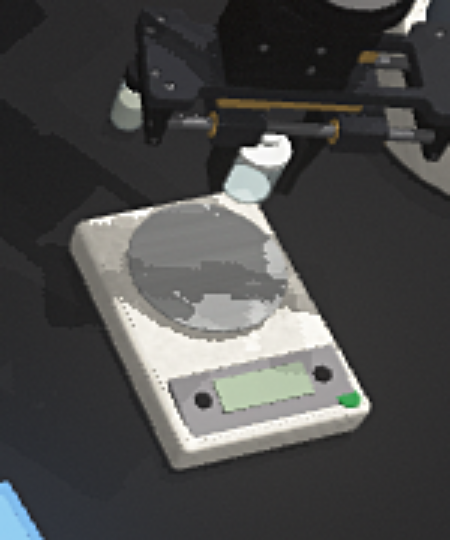

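Run:
```python
from h import *
p=snap('scene'); x=state()[0]['position']; print(x)
for dz in (-.0255,.0145,.0265): print((proj(p,x+[0,0,dz])-[420,120])*3)
print([(np.round(r['xyz'],3).tolist(),round(r['p'],2)) for r in robot.tip_of(p,'wbottle_mid')[:3]])
p=snap('wrist'); print([(np.round(r['xyz'],3).tolist(),round(r['p'],2)) for r in robot.tip_of(p,'wbottle_mid')[:3]])
```

```text
[0.47950532 0.37982108 0.16728477]
[244.35692493 182.15024257]
[264.30133651 142.24169449]
[270.57818406 129.68179161]
[([0.479, 0.376, 0.161], 0.74), ([0.279, 0.266, -0.0], 0.69)]
[([0.479, 0.375, 0.162], 0.63)]
```

Upright, as expected. Lowering it.

>>> move_arm(
  series="-1 1 20 0 0 0; -2 2 45 0 0 0; -2 2 65 0 0 0; -2 2 76 0 0 0; -2 2 81 0 0 0; -2 2 84 0 0 0; -2 2 84 0 0 0; -2 2 84 0 0 0",
)

```text
time: 8.28
position: [0.4828, 0.383, 0.0845]
tool_rot: [0.172, 0.985, 0.001, 0.001]
ft_force: [-0.6, -0.2, -0.4]
grip_width: 0.0339
grip_force: 10.0
```

Run:
```python
from h import *
plan(.4816,.3812,.0778,70)
```

```text
plan [ 0.6 -2.1  6.7] az 0.2 cur yaw y 70.2 q6 -0.74 t 8.28 tilt [ 0.002  0.001 -1.   ]
```

>>> move_arm(
  series="0 -1 1 0 0 0; 0 -1 2 0 0 0; 0 -1 3 0 0 0; 0 -1 4 0 0 0; 0 -1 5 0 0 0; 0 -1 5 0 0 0; 0 -1 5 0 0 0",
)

```text
time: 8.87
position: [0.4817, 0.3818, 0.0785]
tool_rot: [0.172, 0.985, -0.0, -0.0]
ft_force: [1.4, 0.0, -0.8]
grip_width: 0.0338
grip_force: 10.0
```

>>> move_arm(
  series="0 0 0.5 0 0 0; 0 0 1 0 0 0; 0 0 1 0 0 0; 0 0 1 0 0 0",
)

```text
time: 9.2
position: [0.4818, 0.3818, 0.0775]
tool_rot: [0.172, 0.985, 0.0, 0.0]
ft_force: [-0.1, 0.6, -1.8]
grip_width: 0.0338
grip_force: 10.0
```

>>> move_arm(
  series="0 0 0.5 0 0 0; 0 0 1 0 0 0; 0 0 1 0 0 0; 0 0 1 0 0 0",
)

```text
time: 9.53
position: [0.4818, 0.3818, 0.0775]
tool_rot: [0.172, 0.985, 0.0, 0.0]
ft_force: [-0.7, -0.3, 5.7]
grip_width: 0.0337
grip_force: 10.0
```

Contact: position unchanged at 5.7 N. Releasing, then raising slowly.

>>> move_arm(
  series="0 0 -0.5 0 0 0; 0 0 -0.5 0 0 0; 0 0 -0.5 0 0 0; 0 0 -0.5 0 0 0; 0 0 -0.5 0 0 0; 0 0 -0.5 0 0 0; 0 0 -0.5 0 0 0",
  jaw=0.8,
)

```text
time: 10.12
position: [0.4818, 0.3817, 0.0769]
tool_rot: [0.172, 0.985, -0.0, -0.0]
ft_force: [0.1, 1.2, 0.5]
grip_width: 0.0674
grip_force: 0.0
```

>>> move_arm(
  series="0 0 -10 0 0 0; 0 0 -30 0 0 0; 0 0 -60 0 0 0; 0 0 -100 0 0 0; 0 0 -140 0 0 0; 0 0 -150 0 0 0; 0 0 -150 0 0 0",
)

```text
time: 10.7
position: [0.4841, 0.3831, 0.2324]
tool_rot: [0.172, 0.985, 0.003, 0.004]
ft_force: [-0.8, -0.2, -0.8]
grip_width: 0.0698
grip_force: 0.0
```

Run:
```python
from h import *
for c in ('scene','top','wrist'):
    p=snap(c); print(c,[(np.round(r['xyz'],3).tolist(),round(r['p'],2)) for r in robot.tip_of(p,'wbottle_mid')[:3]])
plan(.446,-.018,.23,70)
```

```text
scene [([0.483, 0.38, 0.071], 0.95)]
top [([0.482, 0.382, 0.069], 0.64)]
wrist [([0.483, 0.378, 0.073], 0.63)]
plan [-102.7 -387.2   -4.2] az 0.2 cur yaw y 70.2 q6 -0.74 t 11.0 tilt [-0.004 -0.002 -1.   ]
```

>>> move_arm(
  series="-102 -387 0 0 0 0; -102 -387 0 0 0 0; -102 -387 0 0 0 0; -102 -387 0 0 0 0; -102 -387 0 0 0 0; -102 -387 0 0 0 0; -102 -387 0 0 0 0; -102 -387 0 0 0 0",
  jaw=1,
)

```text
time: 11.67
position: [0.4512, 0.0481, 0.226]
tool_rot: [0.172, 0.985, -0.0, -0.001]
ft_force: [0.5, -0.8, 0.1]
grip_width: 0.087
grip_force: 0.0
```

Run:
```python
from h import *
plan(.4542,-.023,.23,70)
```

```text
plan [-26.9 -65.8  -4. ] az 0.2 cur yaw y 70.2 q6 -1.37 t 11.67 tilt [-0.002  0.    -1.   ]
```

>>> move_arm(
  series="-15 -38 20 0 0 0; -25 -63 30 0 0 0; -27 -66 40 0 0 0; -27 -66 40 0 0 0; -27 -66 40 0 0 0; -27 -66 40 0 0 0; -27 -66 40 0 0 0; -27 -66 40 0 0 0",
)

```text
time: 12.33
position: [0.4556, -0.0205, 0.1875]
tool_rot: [0.171, 0.985, -0.0, 0.0]
ft_force: [0.3, -0.8, 0.3]
grip_width: 0.0871
grip_force: 0.0
```

Run:
```python
from h import *
snap('wrist');snap('wrist');p=snap('wrist','w4.png')
for q in ((.4542,-.023,.062),(.4556,-.0183,.046),(.4568,-.0206,.032)): print(proj(p,q).round(1))
plan(.4542,-.023,.071,70)
```

```text
[307.9 234.4]
[315.1 227.9]
[312.5 225.6]
plan [  0.7  -2.5 116.5] az 0.3 cur yaw y 70.3 q6 -1.52 t 12.48 tilt [ 0.001 -0.    -1.   ]
```

View pics/w4.png

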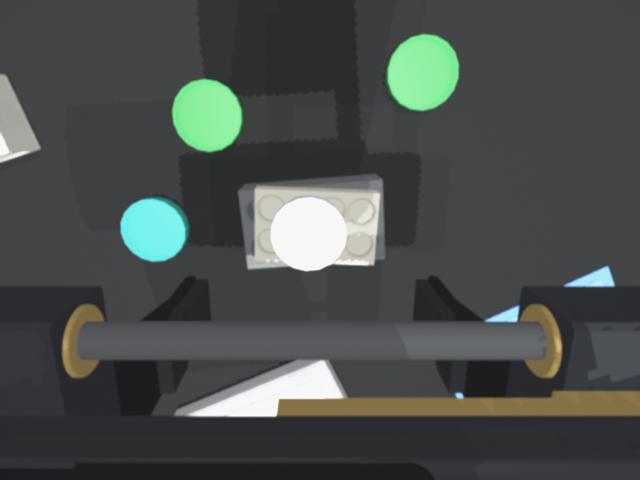

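The dish is at (308,234), where predicted. Descending.

>>> move_arm(
  series="0 -1 35 0 0 0; 1 -2 70 0 0 0; 1 -2.5 95 0 0 0; 1 -2.5 107 0 0 0; 1 -2.5 110 0 0 0; 1 -2.5 110 0 0 0; 1 -2.5 110 0 0 0; 1 -2.5 110 0 0 0",
)

```text
time: 13.15
position: [0.4545, -0.0236, 0.0781]
tool_rot: [0.172, 0.985, -0.0, 0.001]
ft_force: [0.6, 0.0, -0.2]
grip_width: 0.0867
grip_force: 0.0
```

Run:
```python
from h import *
snap('wrist');plan(.4542,-.023,.070,70)
```

```text
plan [0.6 0.6 8.2] az 0.2 cur yaw y 70.2 q6 -1.52 t 13.2 tilt [ 0.003 -0.001 -1.   ]
```

>>> move_arm(
  series="0 0 4 0 0 0; 0 0 7 0 0 0; 0 0 7 0 0 0; 0 0 7 0 0 0; 0 0 7 0 0 0",
)

```text
time: 13.62
position: [0.4536, -0.0236, 0.07]
tool_rot: [0.172, 0.985, 0.0, -0.0]
ft_force: [-0.2, -0.3, -0.7]
grip_width: 0.0871
grip_force: 0.0
```

>>> move_arm(
  series="0 0 0 0 0 0; 0 0 0 0 0 0; 0 0 0 0 0 0; 0 0 0 0 0 0; 0 0 0 0 0 0; 0 0 0 0 0 0; 0 0 0 0 0 0; 0 0 0 0 0 0",
  jaw=0.4,
  newtons=10,
)

```text
time: 14.28
position: [0.4537, -0.0235, 0.0701]
tool_rot: [0.172, 0.985, 0.0, 0.0]
ft_force: [-0.7, -0.8, -0.6]
grip_width: 0.0495
grip_force: 10.0
```

>>> move_arm(
  series="0 0 0 0 0 0; 0 0 0 0 0 0; 0 0 0 0 0 0",
)

```text
time: 14.53
position: [0.4537, -0.0235, 0.0701]
tool_rot: [0.172, 0.985, 0.0, 0.0]
ft_force: [0.3, -0.3, 0.2]
grip_width: 0.0499
grip_force: 10.0
```

>>> move_arm(
  series="0 0 -3 0 0 0; 0 0 -10 0 0 0; 0 0 -22 0 0 0; 0 0 -40 0 0 0; 0 0 -60 0 0 0; 0 0 -65 0 0 0; 0 0 -65 0 0 0",
)

```text
time: 15.12
position: [0.4547, -0.0238, 0.1366]
tool_rot: [0.172, 0.985, -0.0, 0.002]
ft_force: [0.3, -0.1, -0.3]
grip_width: 0.0497
grip_force: 10.0
```

Run:
```python
from h import *
plan(.642,-.1205,.10,70)
p=snap('scene'); print([(np.round(r['xyz'],3).tolist(),round(r['p'],2)) for r in robot.tip_of(p,'dish_mid')[:5]])
```

```text
plan [-208.8  -27.4   37.5] az 0.2 cur yaw y 70.2 q6 -1.52 t 15.12 tilt [ 0.004 -0.001 -1.   ]
[([0.353, -0.07, 0.008], 0.7), ([0.456, -0.029, 0.117], 0.68), ([0.422, -0.14, 0.007], 0.64), ([0.381, 0.086, 0.007], 0.57)]
```

>>> move_arm(
  series="-15 -2 0 0 0 0; -45 -6 5 0 0 0; -82 -11 10 0 0 0; -119 -16 15 0 0 0; -155 -21 20 0 0 0; -185 -25 25 0 0 0; -202 -27 30 0 0 0; -208 -27 35 0 0 0",
)

```text
time: 15.88
position: [0.6425, -0.1214, 0.098]
tool_rot: [0.173, 0.985, -0.0, 0.001]
ft_force: [0.2, -0.3, -0.2]
grip_width: 0.0497
grip_force: 10.0
```

>>> move_arm(
  series="0 0 10 0 0 0; 0 0 22 0 0 0; 0 0 32 0 0 0; 0 0 40 0 0 0; 0 0 43 0 0 0; 0 0 43 0 0 0; 0 0 43 0 0 0",
)

```text
time: 16.47
position: [0.6399, -0.1192, 0.0571]
tool_rot: [0.172, 0.985, 0.0, -0.0]
ft_force: [0.0, -0.2, -1.6]
grip_width: 0.0495
grip_force: 10.0
```

Run:
```python
from h import *
snap('wrist');plan(.642,-.1205,.048,70)
p=snap('scene'); print([(np.round(r['xyz'],3).tolist(),round(r['p'],2)) for r in robot.tip_of(p,'dish_mid')[:5]])
```

```text
plan [-1.9 -0.5  9.5] az 0.2 cur yaw y 70.2 q6 -1.58 t 16.52 tilt [ 0.001 -0.    -1.   ]
[([0.383, 0.088, 0.009], 0.96), ([0.354, -0.066, 0.007], 0.88), ([0.643, -0.12, 0.037], 0.7), ([0.48, 0.38, 0.052], 0.37)]
```

>>> move_arm(
  series="-1 0 2 0 0 0; -2 0 4 0 0 0; -2 0 6 0 0 0; -2 0 8 0 0 0; -2 0 9 0 0 0; -2 0 9 0 0 0; -2 0 9 0 0 0",
)

```text
time: 17.2
position: [0.6419, -0.1201, 0.0478]
tool_rot: [0.172, 0.985, 0.0, -0.0]
ft_force: [0.5, -0.6, -0.4]
grip_width: 0.0497
grip_force: 10.0
```

>>> move_arm(
  series="0 0 0.5 0 0 0; 0 0 1 0 0 0; 0 0 1 0 0 0; 0 0 1 0 0 0",
)

```text
time: 17.53
position: [0.6421, -0.1202, 0.0471]
tool_rot: [0.172, 0.985, -0.0, 0.0]
ft_force: [0.4, 0.0, -1.2]
grip_width: 0.0496
grip_force: 10.0
```

>>> move_arm(
  series="0 0 0.5 0 0 0; 0 0 1 0 0 0; 0 0 1 0 0 0; 0 0 1 0 0 0",
)

```text
time: 17.87
position: [0.6421, -0.1202, 0.0471]
tool_rot: [0.172, 0.985, -0.0, 0.0]
ft_force: [-1.4, 0.5, 4.9]
grip_width: 0.0497
grip_force: 10.0
```

>>> move_arm(
  series="0 0 -0.5 0 0 0; 0 0 -0.5 0 0 0; 0 0 -0.5 0 0 0; 0 0 -0.5 0 0 0; 0 0 -0.5 0 0 0; 0 0 -0.5 0 0 0; 0 0 -0.5 0 0 0; 0 0 -0.5 0 0 0",
  jaw=1,
)

```text
time: 18.53
position: [0.642, -0.1202, 0.0464]
tool_rot: [0.172, 0.985, 0.0, -0.0]
ft_force: [0.5, 0.4, 0.2]
grip_width: 0.086
grip_force: 0.0
```

>>> move_arm(
  series="0 0 -10 0 0 0; 0 0 -30 0 0 0; 0 0 -60 0 0 0; 0 0 -90 0 0 0; 0 0 -120 0 0 0; 0 0 -130 0 0 0; 0 0 -130 0 0 7; 0 0 -130 0 0 14",
)

```text
time: 19.2
position: [0.6425, -0.1203, 0.1784]
tool_rot: [0.294, 0.956, -0.0, 0.001]
ft_force: [0.6, -0.0, -0.4]
grip_width: 0.0868
grip_force: 0.0
```

Run:
```python
from h import *
for c in ('scene','top','wrist'):
    p=snap(c); print([(np.round(r['xyz'],3).tolist(),round(r['p'],2)) for r in robot.tip_of(p,'dish_mid')[:5] if r['xyz'][0]>.5])
plan(.445,-.012,.19,-21.5)
```

```text
[([0.643, -0.122, 0.028], 0.87)]
[]
[([0.642, -0.12, 0.03], 0.89)]
plan [223.7 -19.3 -13.7] az 77.8 cur yaw y 56.3 q6 -1.34 t 19.5 tilt [-0.001  0.    -1.   ]
```

Dish placed. Going back to the pile with a quarter turn.

>>> move_arm(
  series="30 -3 -5 0 0 7; 60 -5 -10 0 0 14; 90 -8 -14 0 0 21; 120 -10 -14 0 0 28; 150 -13 -14 0 0 35; 180 -15 -14 0 0 42; 205 -18 -14 0 0 49; 224 -19 -14 0 0 56",
)

```text
time: 20.17
position: [0.4426, -0.0101, 0.1903]
tool_rot: [0.707, 0.707, -0.001, -0.001]
ft_force: [0.9, 0.1, 0.6]
grip_width: 0.0871
grip_force: 0.0
```

>>> move_arm(
  series="0 0 0 0 0 7; 0 0 0 0 0 14; 0 0 0 0 0 21; 0 0 0 0 0 22; 0 0 0 0 0 22; 0 0 0 0 0 22",
)

```text
time: 20.67
position: [0.4454, -0.0113, 0.1905]
tool_rot: [0.827, 0.562, -0.0, -0.0]
ft_force: [0.2, -0.1, -0.1]
grip_width: 0.0869
grip_force: 0.0
```

Run:
```python
from h import *
snap('wrist');snap('wrist');p=snap('wrist','w5.png')
L=lambda a:np.array([np.cos(np.radians(a)),np.sin(np.radians(a)),0])
for c,a,b,l,w in (((.4556,-.0183,.046),68,-21.5,.043,.026),((.4568,-.0206,.032),74.7,-15.3,.052,.03)):
    print([proj(p,np.array(c)+s*l*L(a)+t*w*L(b)).round(0).tolist() for s,t in ((1,1),(1,-1),(-1,-1),(-1,1))])
plan(.4556,-.0183,.060,-21.5)
```

```text
[[368.0, 170.0], [291.0, 171.0], [292.0, 288.0], [363.0, 288.0]]
[[365.0, 154.0], [281.0, 163.0], [299.0, 297.0], [376.0, 289.0]]
plan [ -2.7  12.1 130.5] az -0.2 cur yaw y -21.7 q6 0.1 t 20.82 tilt [-0.  0. -1.]
```

View pics/w5.png

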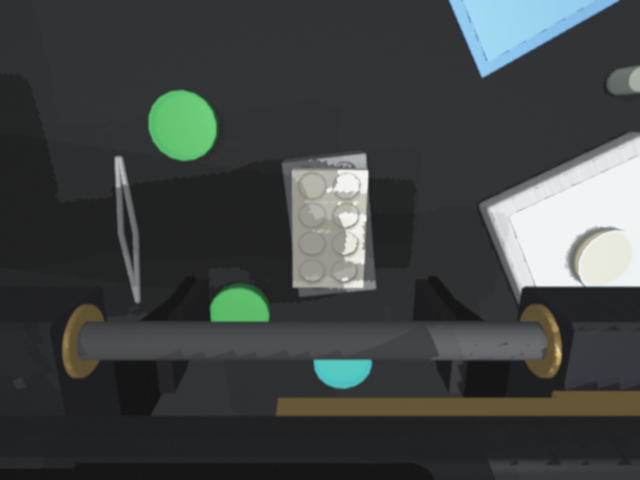

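Plate is exactly where predicted, corners (292,169) to (368,289). Descending.

>>> move_arm(
  series="-1 4 35 0 0 0; -2 8 70 0 0 0; -3 12 100 0 0 0; -3 12 116 0 0 0; -3 12 121 0 0 0; -3 12 124 0 0 0; -3 12 124 0 0 0; -3 12 124 0 0 0",
)

```text
time: 21.48
position: [0.456, -0.0186, 0.0674]
tool_rot: [0.828, 0.561, 0.001, 0.001]
ft_force: [-0.5, -0.5, 0.6]
grip_width: 0.0869
grip_force: 0.0
```

Run:
```python
from h import *
snap('wrist');plan(.4556,-.0183,.0565,-21.5)
```

```text
plan [ 0.1 -0.6 11.1] az -0.3 cur yaw y -21.8 q6 0.09 t 21.53 tilt [ 0.002 -0.001 -1.   ]
```

>>> move_arm(
  series="0 0 5 0 0 0; 0 0 8 0 0 0; 0 0 9.5 0 0 0; 0 0 10 0 0 0; 0 0 10 0 0 0; 0 0 10 0 0 0",
)

```text
time: 22.03
position: [0.4554, -0.0185, 0.0565]
tool_rot: [0.828, 0.56, -0.0, -0.0]
ft_force: [0.2, 0.2, 0.3]
grip_width: 0.0867
grip_force: 0.0
```

>>> move_arm(
  series="0 0 0 0 0 0; 0 0 0 0 0 0; 0 0 0 0 0 0; 0 0 0 0 0 0; 0 0 0 0 0 0; 0 0 0 0 0 0; 0 0 0 0 0 0; 0 0 0 0 0 0",
  jaw=0.4,
  newtons=20,
)

```text
time: 22.7
position: [0.4555, -0.0185, 0.0566]
tool_rot: [0.828, 0.56, 0.0, 0.0]
ft_force: [-0.3, -0.5, -0.2]
grip_width: 0.0517
grip_force: 20.0
```

>>> move_arm(
  series="0 0 0 0 0 0; 0 0 0 0 0 0; 0 0 0 0 0 0",
)

```text
time: 22.95
position: [0.4555, -0.0185, 0.0566]
tool_rot: [0.828, 0.56, 0.0, 0.0]
ft_force: [-0.2, 0.3, -0.0]
grip_width: 0.0518
grip_force: 20.0
```

>>> move_arm(
  series="0 0 -3 0 0 0; 0 0 -10 0 0 0; 0 0 -22 0 0 0; 0 0 -40 0 0 0; 0 0 -60 0 0 0; 0 0 -65 0 0 0; 0 0 -65 0 0 0",
)

```text
time: 23.53
position: [0.4564, -0.0187, 0.1231]
tool_rot: [0.828, 0.56, 0.001, 0.002]
ft_force: [0.6, -0.3, -1.4]
grip_width: 0.0519
grip_force: 20.0
```

Run:
```python
from h import *
plan(.647,.1257,.09,7.7)
p=snap('scene','s4.png'); print([(np.round(r['xyz'],3).tolist(),round(r['p'],2)) for r in robot.tip_of(p,'spotplate_mid')[:5]])
o=robot.get_obs();print(o['grip_width'],o['moment'])
```

```text
plan [204.9 123.1  33.7] az -29.5 cur yaw y -21.8 q6 0.09 t 23.53 tilt [ 0.004 -0.001 -1.   ]
[([0.646, -0.124, 0.03], 0.52)]
0.05185530181299735 [-0.11747087  0.10670184  0.00836732]
```

>>> move_arm(
  series="15 9 0 0 0 -4; 45 27 0 0 0 -10; 75 45 0 0 0 -16; 107 64 0 0 0 -22; 138 83 5 0 0 -27; 168 101 10 0 0 -29.5; 192 115 20 0 0 -29.5; 204 123 30 0 0 -29.5",
)

```text
time: 24.3
position: [0.6479, 0.1276, 0.0897]
tool_rot: [0.658, 0.753, 0.001, 0.0]
ft_force: [0.2, -0.2, -2.1]
grip_width: 0.052
grip_force: 20.0
```

>>> move_arm(
  series="0 0 10 0 0 0; 0 0 25 0 0 0; 0 0 38 0 0 0; 0 0 46 0 0 0; 0 0 52 0 0 0; 0 0 54 0 0 0; 0 0 54 0 0 0; 0 0 54 0 0 0",
)

```text
time: 24.97
position: [0.6457, 0.1249, 0.038]
tool_rot: [0.658, 0.753, 0.0, 0.0]
ft_force: [-0.6, 1.0, -0.9]
grip_width: 0.0518
grip_force: 20.0
```

Run:
```python
from h import *
snap('wrist');plan(.647,.1257,.027,7.7)
p=snap('scene','s4.png')
cv2.imwrite('pics/s4c.png',cv2.resize(p['img'][200:400,300:500,::-1],None,fx=3,fy=3))
```

```text
plan [ 0.6  1.1 11.3] az -0.0 cur yaw y 7.7 q6 -0.11 t 25.02 tilt [ 0.001  0.    -1.   ]
```

View pics/s4c.png

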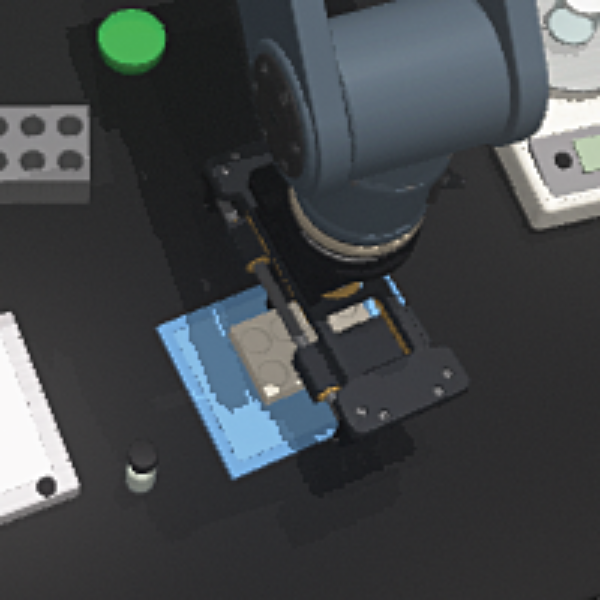

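The plate is level over the pad, lengthwise. Lowering it.

>>> move_arm(
  series="0 1 3 0 0 0; 0 1 6 0 0 0; 0 1 8 0 0 0; 0 1 9.5 0 0 0; 0 1 10.5 0 0 0; 0 1 11 0 0 0; 0 1 11 0 0 0; 0 1 11 0 0 0",
)

```text
time: 25.73
position: [0.6464, 0.1253, 0.0265]
tool_rot: [0.658, 0.753, -0.0, -0.0]
ft_force: [0.9, -0.5, -1.4]
grip_width: 0.0519
grip_force: 20.0
```

>>> move_arm(
  series="0 0 0.5 0 0 0; 0 0 1 0 0 0; 0 0 1 0 0 0; 0 0 1 0 0 0",
)

```text
time: 26.07
position: [0.6466, 0.1253, 0.0261]
tool_rot: [0.658, 0.753, 0.0, 0.0]
ft_force: [-1.2, 0.8, 3.2]
grip_width: 0.0518
grip_force: 20.0
```

Contact at the expected height (3.2 N). Releasing and rising.

>>> move_arm(
  series="0 0 0 0 0 0; 0 0 0 0 0 0; 0 0 0 0 0 0; 0 0 0 0 0 0; 0 0 0 0 0 0; 0 0 0 0 0 0; 0 0 0 0 0 0; 0 0 0 0 0 0",
  jaw=1,
)

```text
time: 26.73
position: [0.6464, 0.1253, 0.0255]
tool_rot: [0.658, 0.753, -0.0, -0.0]
ft_force: [0.0, -0.1, -0.1]
grip_width: 0.0861
grip_force: 0.0
```

>>> move_arm(
  series="0 0 -10 0 0 0; 0 0 -30 0 0 0; 0 0 -60 0 0 0; 0 0 -100 0 0 0; 0 0 -140 0 0 0; 0 0 -160 0 0 0; 0 0 -160 0 0 0; 0 0 -160 0 0 0",
)

```text
time: 27.4
position: [0.6473, 0.1254, 0.188]
tool_rot: [0.658, 0.753, 0.001, 0.002]
ft_force: [-0.4, -0.1, -0.1]
grip_width: 0.0867
grip_force: 0.0
```

Run:
```python
from h import *
for c in ('scene','top','wrist'):
    p=snap(c,c+'5.png'); print(c,[(np.round(r['xyz'],3).tolist(),round(r['p'],2)) for r in robot.tip_of(p,'spotplate_mid')[:3]],[(np.round(r['xyz'],3).tolist(),round(r['p'],2)) for r in robot.tip_of(p,'block_mid')[:3]])
I=p['img'].astype(int)
L=robot.tip_of(p,'spotplate_mid')
uv=proj(p,(.6466,.1253,.0155)); print(uv)
print(blob(p,(I.max(2)-I.min(2)<40)&(I.min(2)>110),.0155,uv))
plan(.4555,-.0206,.19,-15.3)
```

```text
scene [([0.647, 0.124, 0.008], 0.81)] [([0.459, -0.022, 0.015], 0.96), ([0.482, 0.381, 0.073], 0.47)]
top [([0.646, 0.128, 0.003], 0.76)] [([0.458, -0.02, 0.019], 0.92)]
wrist [([0.65, 0.128, 0.008], 0.83)] []
[313.97274287 220.2387061 ]
((651.2870483398438, 141.75770568847656), (99.40140533447266, 119.56306457519531), 12.17479419708252)
plan [-119.1 -208.4   -5. ] az 23.0 cur yaw y 7.7 q6 -0.11 t 27.9 tilt [-0.001 -0.    -1.   ]
```

>>> move_arm(
  series="-20 -35 0 0 0 6; -40 -69 0 0 0 13; -59 -104 0 0 0 20; -79 -139 0 0 0 23; -98 -173 0 0 0 23; -112 -197 0 0 0 23; -119 -208 0 0 0 23; -119 -208 0 0 0 23",
)

```text
time: 28.57
position: [0.4541, -0.0214, 0.1856]
tool_rot: [0.796, 0.605, -0.001, -0.001]
ft_force: [0.8, 0.1, 0.4]
grip_width: 0.0872
grip_force: 0.0
```

Run:
```python
from h import *
snap('wrist');snap('wrist');p=snap('wrist','w6.png')
L=lambda a:np.array([np.cos(np.radians(a)),np.sin(np.radians(a)),0])
c=(.4568,-.0206,.032)
print([proj(p,np.array(c)+s*.052*L(74.7)+t*.03*L(-15.3)).round(0).tolist() for s,t in ((1,1),(1,-1),(-1,-1),(-1,1))])
plan(.4568,-.0206,.027,-15.3)
```

```text
[[353.0, 152.0], [267.0, 152.0], [271.0, 291.0], [349.0, 291.0]]
plan [ -0.5  -1.6 158.9] az -0.0 cur yaw y -15.3 q6 -0.02 t 28.72 tilt [ 0.003 -0.    -1.   ]
```

View pics/w6.png

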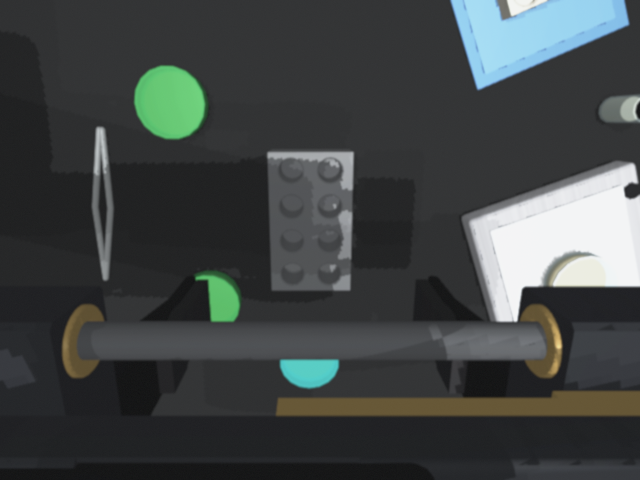

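Block matches the prediction exactly. Descending and gripping.

>>> move_arm(
  series="0 -1 35 0 0 0; 0 -1 70 0 0 0; 0 -1 105 0 0 0; 0 -1 130 0 0 0; 0 -1 145 0 0 0; 0 -1 150 0 0 0; 0 -1 150 0 0 0; 0 -1 150 0 0 0",
)

```text
time: 29.38
position: [0.4564, -0.0198, 0.0356]
tool_rot: [0.795, 0.607, 0.0, 0.0]
ft_force: [-0.5, -0.8, 1.3]
grip_width: 0.0871
grip_force: 0.0
```

Run:
```python
from h import *
snap('wrist');plan(.4568,-.0206,.027,-15.3)
```

```text
plan [-0.5  0.4  9.1] az 0.0 cur yaw y -15.3 q6 -0.02 t 29.43 tilt [ 0.002 -0.001 -1.   ]
```

>>> move_arm(
  series="-0.5 0.5 4 0 0 0; -0.5 0.5 7 0 0 0; -0.5 0.5 8 0 0 0; -0.5 0.5 8 0 0 0; -0.5 0.5 8 0 0 0; -0.5 0.5 8 0 0 0",
)

```text
time: 29.93
position: [0.4556, -0.0209, 0.0277]
tool_rot: [0.795, 0.606, 0.0, 0.0]
ft_force: [-0.4, -1.3, -0.9]
grip_width: 0.0874
grip_force: 0.0
```

>>> move_arm(
  series="0 0 0 0 0 0; 0 0 0 0 0 0; 0 0 0 0 0 0; 0 0 0 0 0 0; 0 0 0 0 0 0; 0 0 0 0 0 0; 0 0 0 0 0 0; 0 0 0 0 0 0",
  jaw=0.4,
  newtons=40,
)

```text
time: 30.6
position: [0.4561, -0.021, 0.0276]
tool_rot: [0.795, 0.607, 0.0, 0.0]
ft_force: [0.8, -0.5, -1.0]
grip_width: 0.0595
grip_force: 40.0
```

>>> move_arm(
  series="0 0 0 0 0 0; 0 0 0 0 0 0; 0 0 0 0 0 0",
)

```text
time: 30.85
position: [0.4561, -0.021, 0.0276]
tool_rot: [0.795, 0.606, 0.0, 0.0]
ft_force: [2.1, -0.9, -0.6]
grip_width: 0.0595
grip_force: 40.0
```

>>> move_arm(
  series="0 0 -4 0 0 0; 0 0 -14 0 0 0; 0 0 -32 0 0 0; 0 0 -60 0 0 0; 0 0 -90 0 0 0; 0 0 -115 0 0 0; 0 0 -125 0 0 0; 0 0 -125 0 0 0",
)

```text
time: 31.52
position: [0.4559, -0.0207, 0.1552]
tool_rot: [0.795, 0.607, 0.001, 0.002]
ft_force: [0.4, -0.1, -6.2]
grip_width: 0.0595
grip_force: 40.0
```

Run:
```python
from h import *
plan(.466,-.4018,.15,5.2)
p=snap('scene'); print([(np.round(r['xyz'],3).tolist(),round(r['p'],2)) for r in robot.tip_of(p,'block_mid')[:2]])
```

```text
plan [-364.9  110.3    5.7] az -20.5 cur yaw y -15.3 q6 -0.02 t 31.52 tilt [ 0.004 -0.001 -1.   ]
[([0.462, -0.022, 0.143], 0.63)]
```

>>> move_arm(
  series="-15 4 0 0 0 -2; -42 13 0 0 0 -5; -74 22 0 0 0 -8; -107 32 0 0 0 -11; -140 42 0 0 0 -14; -173 52 0 0 0 -17; -206 62 0 0 0 -20; -239 72 0 0 0 -20.5",
)

```text
time: 32.28
position: [0.4601, -0.2707, 0.1504]
tool_rot: [0.674, 0.739, 0.0, -0.003]
ft_force: [1.2, 0.9, -5.9]
grip_width: 0.0598
grip_force: 40.0
```

Run:
```python
from h import *
plan(.466,-.4018,.15,5.2)
```

```text
plan [-131.1   -6.1   -0.2] az 0.1 cur yaw y 5.3 q6 -0.83 t 32.28 tilt [-0.004  0.004 -1.   ]
```

>>> move_arm(
  series="-30 -1 0 0 0 0; -60 -2 0 0 0 0; -88 -4 0 0 0 0; -110 -5 0 0 0 0; -122 -6 0 0 0 0; -129 -6 0 0 0 0; -129 -6 0 0 0 0; -129 -6 0 0 0 0",
)

```text
time: 32.95
position: [0.4668, -0.3974, 0.1514]
tool_rot: [0.674, 0.738, 0.001, -0.002]
ft_force: [-0.4, 1.3, -4.3]
grip_width: 0.0598
grip_force: 40.0
```

Run:
```python
from h import *
snap('wrist');snap('scene');plan(.466,-.4018,.107,5.2)
p=snap('top'); print([(np.round(r['xyz'],3).tolist(),round(r['p'],2)) for r in robot.tip_of(p,'block_mid')[:2]])
```

```text
plan [-4.8 -1.5 44.9] az 0.0 cur yaw y 5.2 q6 -0.98 t 33.05 tilt [-0.002  0.003 -1.   ]
[]
```

>>> move_arm(
  series="-1 0 8 0 0 0; -2 -1 18 0 0 0; -3 -1 27 0 0 0; -3 -1 33 0 0 0; -3 -1 36 0 0 0; -3 -1 38 0 0 0; -3 -1 38 0 0 0; -3 -1 38 0 0 0",
)

```text
time: 33.82
position: [0.4669, -0.4026, 0.1145]
tool_rot: [0.674, 0.738, -0.0, 0.0]
ft_force: [0.6, 0.3, -5.7]
grip_width: 0.0598
grip_force: 40.0
```

Run:
```python
from h import *
snap('wrist');plan(.466,-.4018,.1060,5.2)
p=snap('scene'); print([(np.round(r['xyz'],3).tolist(),round(r['p'],2)) for r in robot.tip_of(p,'block_mid')[:2]])
cv2.imwrite('pics/s6c.png',cv2.resize(p['img'][200:400,30:230,::-1],None,fx=3,fy=3))
```

```text
plan [ 1.  -0.9  8.8] az -0.0 cur yaw y 5.2 q6 -0.98 t 33.87 tilt [ 0.001 -0.001 -1.   ]
[([0.306, -0.271, 0.001], 0.69), ([0.472, -0.404, 0.103], 0.65)]
```

View pics/s6c.png

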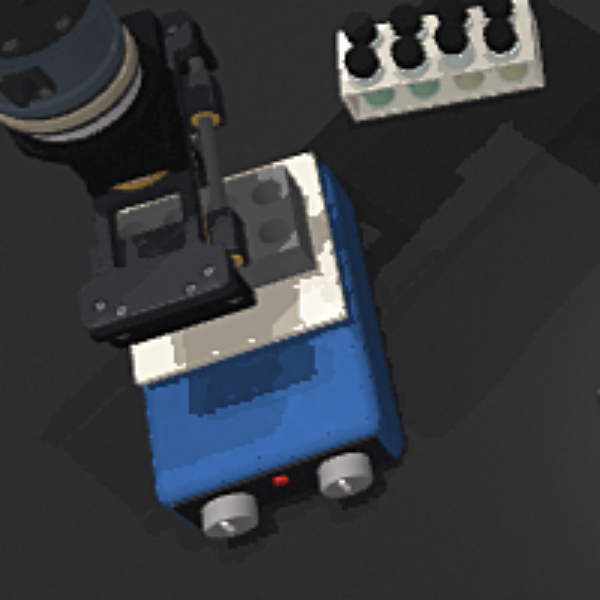

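The block is square over the hotplate, just above its top. Lowering it.

>>> move_arm(
  series="0 -1 2 0 0 0; 0 -1 4 0 0 0; 0 -1 5.5 0 0 0; 0 -1 6.5 0 0 0; 0 -1 7.5 0 0 0; 0 -1 8 0 0 0; 0 -1 8 0 0 0; 0 -1 8 0 0 0",
)

```text
time: 34.63
position: [0.4658, -0.4025, 0.1065]
tool_rot: [0.674, 0.738, 0.0, 0.0]
ft_force: [-0.1, 0.3, -4.8]
grip_width: 0.0599
grip_force: 40.0
```

>>> move_arm(
  series="0 0 0.5 0 0 0; 0 0 1 0 0 0; 0 0 1 0 0 0; 0 0 1 0 0 0",
)

```text
time: 34.97
position: [0.4659, -0.4026, 0.1056]
tool_rot: [0.674, 0.738, -0.0, 0.0]
ft_force: [-0.2, -0.1, -4.1]
grip_width: 0.0597
grip_force: 40.0
```

>>> move_arm(
  series="0 0 0.4 0 0 0; 0 0 0.8 0 0 0; 0 0 0.8 0 0 0; 0 0 0.8 0 0 0",
)

```text
time: 35.3
position: [0.4659, -0.4026, 0.1056]
tool_rot: [0.674, 0.738, -0.0, 0.0]
ft_force: [-2.1, 1.0, 4.3]
grip_width: 0.0595
grip_force: 40.0
```

Contact. Releasing, rising and checking.

>>> move_arm(
  series="0 0 0 0 0 0; 0 0 0 0 0 0; 0 0 0 0 0 0; 0 0 0 0 0 0; 0 0 0 0 0 0; 0 0 0 0 0 0; 0 0 0 0 0 0; 0 0 0 0 0 0",
  jaw=1,
)

```text
time: 35.97
position: [0.4658, -0.4025, 0.1047]
tool_rot: [0.674, 0.738, -0.0, 0.0]
ft_force: [0.3, -0.4, 0.2]
grip_width: 0.087
grip_force: 0.0
```

>>> move_arm(
  series="0 0 -10 0 0 0; 0 0 -25 0 0 0; 0 0 -50 0 0 0; 0 0 -80 0 0 0; 0 0 -110 0 0 0; 0 0 -120 0 0 0; 0 0 -120 0 0 0; 0 0 -120 0 0 0",
)

```text
time: 36.63
position: [0.4657, -0.4024, 0.2251]
tool_rot: [0.674, 0.738, -0.0, 0.0]
ft_force: [0.6, -0.3, -0.3]
grip_width: 0.0874
grip_force: 0.0
```

Run:
```python
from h import *
for c in ('scene','top','wrist'):
    p=snap(c,c+'7.png')
    for t in ('wbottle_mid','dish_mid','spotplate_mid','block_mid','vialrack','beaker'):
        print(c,t,[np.round(r['xyz'],3).tolist() for r in robot.tip_of(p,t)[:4] if r['p']>.4])
    if c=='scene':
        cv2.imwrite('pics/f.png',p['img'][:,:,::-1])
o=robot.get_obs();print(o['time'],o['position'],o['grip_width'],o['ft_force'])
```

```text
scene wbottle_mid [[0.481, 0.381, 0.073]]
scene dish_mid [[0.42, -0.142, 0.007], [0.355, -0.062, 0.005], [0.379, 0.086, 0.008]]
scene spotplate_mid [[0.651, 0.125, 0.006]]
scene block_mid [[0.472, -0.402, 0.093]]
scene vialrack [[0.305, -0.268, -0.001]]
scene beaker [[0.281, 0.265, 0.0]]
top wbottle_mid [[0.481, 0.38, 0.068]]
top dish_mid [[0.643, -0.124, 0.031], [0.384, 0.086, 0.009]]
top spotplate_mid [[0.646, 0.124, 0.008]]
top block_mid []
top vialrack [[0.65, 0.126, 0.003]]
top beaker []
wrist wbottle_mid []
wrist dish_mid []
wrist spotplate_mid []
wrist block_mid [[0.462, -0.403, 0.09]]
wrist vialrack [[0.305, -0.268, -0.002]]
wrist beaker []
37.6833 [ 0.46581819 -0.40251655  0.22481618] 0.08689214828092329 [ 0.92989407 -0.45647561  0.42551882]
```

View pics/f.png

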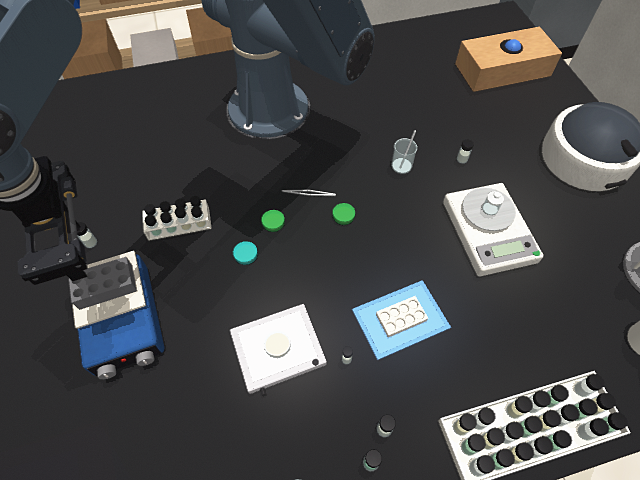

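All four pieces are centred: bottle (493,203), dish (277,344), plate (402,315), block (103,282). Handing in.

```bash
python3 -c "
from rig import robot
print(robot.hand_in())"
```

```text
the job is handed in; nothing more can be done
None
```

I handed the job in at about 38 s: the bottle, dish, spot plate and vial block are all released, upright and centred on their stations, and the rack and beaker were not moved. `hand_in()` returned no verdict, so this rests on the final camera check.

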